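Shut the spice rack's gate and lock it with the ball-lock pin

TASK

Swing the spice rack's gate fully shut and lock it with the quick-release pin from the wooden stand: squeeze the thumb button in, feel for the hole in the fork, slide the pin gently down through fork and gate until the washer under its flange sits on the fork, then let go so that the button springs out and the balls lock. Never force the pin or shove hard at the rack, and leave the jars and the things around undisturbed.

Things in the scene. Friction and masses are not known exactly. Their poses are not given: they have to be found in the camera images.
- rack: Fixed wooden spice rack, tray 100 (x) x 230 (y) x 60 mm high, open to its own -x (towards the robot). Origin: centre of the tray's underside, on the worktop; z up. Three jars about 100 high stand on its 10 mm floor, all behind rack x = -14 mm. In front of the tray are the gate's hinge (left end, +y) and a steel fork (right end), into which the gate swings.
- latch (a point): Centre of the fork's hole at the fork's top face, 56 mm above the worktop, IF the fork sat in the middle of its slot; axes as the rack's. Really the fork is bolted up to 10 mm to either side along the rack's y, which is not measured: the true hole is on that line; look or feel for it. It stays put below 60 N. All is rigid metal: touch down slowly (10 mm/s).
- hinge (a point): On the gate's upright hinge axis, at the height of the fork's top; rack (-72, +95) mm. The fork is two level plates, 40 (x) x 36 (y) mm, 8 thick, undersides at heights 28 and 48 mm, top at 56, joined on the tray's side, open to rack -x, each with a round hole 14 mm in diameter, one above the other; under them is 28 mm of free space.
- gate (a joint): Gate angle, rad: 0 = shut against its stop (along the rack's -y), positive = free end out to rack -x; starts 0.2 to 0.45; light friction (about 1 N at the push) holds it. Aluminium bar 12 thick, heights 34 to 56 mm, out to 137 mm from the hinge, then a flat tongue 26 wide, heights 38 to 46, out to 195 mm, which enters between the fork's plates.
- tongue_slot (a point): Centre of the slot in the gate's tongue, at the tongue's top face, 170 mm from the hinge; the slot is 17 mm wide and 38 long, along the gate. With the gate shut it lies under the fork's hole wherever the fork is bolted. z up; moves with the gate.
- pin: Ball-lock pin, loose, about 0.1 kg, upright in the stand. Origin: centre of the flange's underside; z up, away from the tip. Flange 30 mm in diameter, 4 thick, with a springy rubber washer 2 mm thick under it (gives under 3 to 10 N). Steel shank 12 in diameter to 39 mm below the origin, then a cone to the tip, 8 in diameter. Works at any turn about its axis.
- pin_head (a point): Middle of the black block head on the flange: 24 (x) x 20 (y) mm, from 4 to 38 mm above the pin's origin; this point at 22. The thumb button is in the +x face, 12 wide, 22 high, centred at this height, sticking out 5 mm. Squeezing the head along its x (button and opposite face) presses it flush; takes about 10 N. Axes as the pin's.
- pin_balls (a point): On the shank's axis between the two locking balls, 35 mm below the pin's origin. Button out: the balls stick out along the pin's y to 17.6 mm over all, locked, and will not pass a 14 mm hole. Button in by 4 to 5 mm: they are drawn inside the shank.
- pin_tip (a point): Middle of the pin's tip, 44 mm below the pin's origin; axes as the pin's.
- button (a joint): Travel of the pin's thumb button, m: 0 = out (balls out), 0.005 = flush with the head (balls in). At the start the pin's x axis (the button's side) points roughly to the robot's left, within about 60 degrees.
- stand: Fixed dark wooden block 60 x 60 x 52 mm with an upright hole 22.5 mm in diameter through its middle, in which the pin stands loosely, its washer on the block's top, so its origin is 54 mm above the worktop. Origin: centre of the underside.
- spice_a: Spice jar in the rack, 41 in diameter, 105 high; origin: centre of its underside. Leave alone.
- spice_b: Spice jar in the rack, 42 in diameter, 96 high; origin: centre of its underside. Leave alone.
- spice_c: Spice jar in the rack, 47 in diameter, 98 high; origin: centre of its underside. Leave alone.
- lemon: Lemon, 78 x 55 x 56 mm, lying in front of the rack; origin: centre of its underside. Leave alone.
- salt: Salt shaker, 44 in diameter, 90 high, to the right; origin: centre of its underside. Leave alone.
- tin_d: Low tin, 86 in diameter, 40 high, to the right of the stand; origin: centre of its underside. Leave alone.
- apple: Apple, 80 mm, on the chopping board to the left; origin: centre of its underside. Leave alone.
- peeler: Peeler, 170 x 25 x 18 mm, on the chopping board to the left; origin: centre of its underside. Leave alone.
- teaspoon: Teaspoon, 133 x 27 x 10 mm, on the worktop in front of the rack; origin: centre of its underside. Leave alone.

How it is judged:
On the way, in this order (a step that is already met when the one before it is completed fails the run):
1. the gate is shut (value of joint gate below 0.015 rad), for 0.2 s.
2. the pin, upright and with its button held in, is at least 15 mm down in the fork (value of joint button above 0.0035 m and z of pin_tip in the frame of latch between -0.046 and -0.015 m and x of pin_tip in the frame of latch between -0.004 and 0.004 m and horizontal distance between pin_tip and latch below 0.0135 m and angle between pin's own z axis and vertical below 0.12 rad), for 0.05 s.
At the end, for the whole second after the job is handed in: Gate shut (within 0.03 rad); pin upright (within 0.1 rad) and at rest in the fork's hole, flange (with its 2 mm washer) 0 to 3.5 mm above the fork's top face, tip within 4 mm of the latch point along the rack's x, pin within 13.5 mm of it overall (level); button out (under 1 mm in) (value of joint gate below 0.03 rad and value of joint button below 0.001 m and z of pin in the frame of latch between 0 and 0.0035 m and x of pin_tip in the frame of latch between -0.004 and 0.004 m and horizontal distance between pin and latch below 0.0135 m and angle between pin's own z axis and vertical below 0.1 rad and linear speed of pin below 0.02 m/s); the robot touches nothing.
It fails at once if the pin was forced: more than 30 N between the pin and the rack with its fork and gate (contact force between pin and rack above 30 N).
It fails at once if the robot shoved at the rack, fork or gate with more than 25 N (contact force between any of the fingers, the arm and rack above 25 N).
It fails at once if a jar in the rack was disturbed (moved over 20 mm) (distance of any of spice_a, spice_b, spice_c from where it was at the start of the episode above 0.02 m).
It fails at once if a bystander (lemon, salt shaker, low tin, apple, peeler, teaspoon) was moved over 30 mm (distance of any of lemon, salt, tin_d, apple, peeler, teaspoon from where it was at the start of the episode above 0.03 m).
It also fails if it takes over 72 s, if anything falls off the work surface, if the arm or the gripper's body presses on something with over 40 N, if the wrist force passes 120 N, or if a joint passes its speed limit or range.

ROBOT

A 6-joint arm with a two-finger parallel gripper is mounted at the origin on a cart in front of the work surface, level with it; the furniture and walls round the work are solid. World frame = base frame: x ahead of the robot, y to its left, z up, the work surface at z = 0. Lengths are in m, angles in rad, forces in N, time in s.
With the tool pointing down it reaches from about 0.25 to 0.725 m from the base axis. Payload 4 kg.
Tool frame: the origin (TCP) lies midway between the tips of the shut fingers; the grasp point (between the pads) lies 19 mm behind it; z points along the fingers, y is the direction in which the jaws open and shut (so a half turn about z gives the same grasp; the last joint's range is limited). The gripper opens to 85 mm and grips with 20 to 120 N. Pads are 22 mm wide; open, the fingers measure 114 mm over their backs; the gripper's body (76 mm by 85 mm) begins 54 mm behind the grasp point. The pads swing forward as they close: fully open they stand 13 mm farther back than shut.
Start: joints at [-1.169, 0.241, 0.005, 1.335, 0, 1.571], TCP at [0.196, -0.46, 0.208] pointing down, gripper open.
Joint ranges: [-2.72, 2.72], [-1.05, 1.87], [-1.09, 1.28], [-1.99, 2.15], [-1.42, 1.44], [-3.14, 3.14]. Speed limits (rad/s): [2.79, 2.79, 3.14, 3.14, 3.14, 3.14].

INTERFACE

Orientations are given as a unit quaternion [x, y, z, w].
In Python, from workcell import monitor, cams, order gives the robot as it stands.
- The arm moves only by the tool send_rows, never from a script. Its argument "moves" is a list of rows, each a list of 4 numbers: the shift along the tool's x, y, z as a fraction of full scale, then the turn about the tool's z as a fraction of full scale. A call has 1 to 20 rows; each row shifts and turns the commanded pose from where the row before left it, along the tool's axes as they then stand; what a row does not reach is not made up. Full scale, the value 1, is 100 cm for a shift and 0.1 rad for a turn. A row lasts 1/10 s, in which the tool goes at most 50 mm and 8.59 degrees, less where a joint would pass 70% of its speed; a pose out of reach is approached as far as the arm can. A call with a number of a shift or a turn outside -1 to 1 is refused whole. A call with a gripper value outside its range is refused whole. "claw" is the gripper's target within -1 to 1 (fully open at 1, half-way at 0, shut at -1), set as the call begins (left out, the last holds). The fingers move at their own pace and stop on an object; the grip force is fixed at half the most. Time passes only in rows, so rows that do not move let the fingers close. It gives the time, the measured TCP pose, the force and the opening at its end, in the units of the state.
- monitor.get_obs(): the state, without advancing time (a new reading comes with each control period).
- cams.camera(name): name is "scene" or "top" or "wrist"; returns (picture, depth): 384x512x3 uint8, blue, green, red; 384x512 float32, m along the optical axis (not along the pixel's ray), 0 where there is no reading.
- cams.camera_info(name): a dict with "intrinsics" (3x3 intrinsics, pixels), "T" (4x4, takes a point from camera to world coordinates); the wrist camera has in their place "mount" (4x4, takes a point from camera to tool coordinates, whose origin is the TCP and whose axes are the flange's). Camera axes: x right, y up, looking along -z (the intrinsics and any distortion apply to the point x, -y, -z); pixel columns grow to the right and rows downward; lengths in m; the calibration is good to about 2 mm. The wrist camera is an equidistant fisheye: a pixel r from the principal point sees the ray r / f radians off the axis. A picture is of the moment at which its call begins: read the wrist's pose just before it. camera_info takes no time and is no camera call.
- order.job_done(): hands the job in, once; it reports no verdict.
The state is a dict: "clock": time; "joint_pos": joint angles; "joint_vel": joint speeds; "tau": joint torques, N m; "eef_pos": TCP position; "tool_rot": TCP orientation; "ft_force": force on the tool from outside, world axes, zero at the start; "ft_torque": the same for the moment, N m; "grip_width": finger opening in m.
Only numpy, scipy, OpenCV 4.12 (cv2) and the standard library are available. Lean on these libraries where they do the work, as an engineer would, in place of code of your own. Each camera call takes 0.05 s, during which the arm holds its last target.

## Working session

There is one attempt and no reset: what is moved stays moved. The work goes in short steps, Python scripts to look and compute and a tool call to move; the robot and the scene stay as the last step left them, time stands still between calls to the robot, and variables do not carry over. Pictures are saved under pics/ and viewed, and the job is handed in when it is done.

Besides the shell and the picture viewer there is one more tool, called after "Request:" as name([rows], argument=value, ...), one row to a line, values as JSON. send_rows: Moves the arm, as the interface text tells. Its arguments: {"type":"object","properties":{"moves":{"type":"array","items":{"type":"array","items":{"type":"number","minimum":-1,"maximum":1}}},"claw":{"type":"number"}},"required":["moves"]}

```bash
ls; mkdir -p pics
cat > h.py <<'E'
import numpy as np, cv2
from workcell import monitor, cams, order
def info(n):
    i=cams.camera_info(n); return i
E
python3 - <<'E'
from h import *
print(monitor.get_obs())
for n in ["scene","top","wrist"]:
    i=cams.camera_info(n); print(n,i)
for n in ["scene","top","wrist"]:
    p,d=cams.camera(n); cv2.imwrite(f"pics/{n}0.png",p); np.save(f"{n}0.npy",d); print(d.min(),d.max())
E
```

```text
pics
{'clock': 0.0, 'joint_pos': array([-1.16900213e+00,  2.41439213e-01,  3.69542641e-03,  1.33518550e+00,
        5.07482864e-05,  1.57080028e+00]), 'joint_vel': array([-0.00068777, -0.00086216,  0.0009792 ,  0.0019904 , -0.00055344,
        0.00109359]), 'tau': array([ 7.36075599e-04, -3.72322154e+01,  2.52405024e+01,  1.70159829e-02,
        1.49836164e-04,  2.36382135e-06]), 'eef_pos': array([ 0.19528031, -0.45953829,  0.20708891]), 'tool_rot': array([ 9.79887801e-01,  1.99546386e-01, -1.87952486e-04, -1.05009275e-03]), 'ft_force': array([ 0.03224538, -0.31943091,  0.0732315 ]), 'ft_torque': array([0.04084454, 0.02308279, 0.01074818]), 'grip_width': 0.08564632638257992}
scene {'intrinsics': array([[492.50703663,   0.        , 259.38517206],
       [  0.        , 492.50703663, 184.95578591],
       [  0.        ,   0.        ,   1.        ]]), 'T': array([[ 0.50512332,  0.52164586, -0.68755802, -0.62264645],
       [-0.86285811,  0.32191632, -0.38967393, -0.66177975],
       [ 0.01806436,  0.7900984 ,  0.6127138 ,  1.09014157],
       [ 0.        ,  0.        ,  0.        ,  1.  
[... 304 characters left out ...]
07272],
       [ 0.00799317,  0.38802968,  0.92161222,  1.33968784],
       [ 0.        ,  0.        ,  0.        ,  1.        ]])}
wrist {'intrinsics': array([[297.31863964,   0.        , 260.18073589],
       [  0.        , 297.31863964, 189.7681077 ],
       [  0.        ,   0.        ,   1.        ]]), 'mount': array([[ 1.22772780e-03,  9.64369303e-01,  2.64556877e-01,
         6.66056251e-02],
       [ 9.99999086e-01, -1.03434062e-03, -8.70286732e-04,
        -2.59133762e-04],
       [-5.65635885e-04,  2.64557703e-01, -9.64369691e-01,
        -1.64850739e-01],
       [ 0.00000000e+00,  0.00000000e+00,  0.00000000e+00,
         1.00000000e+00]])}
0.0 3.9999595
0.0 2.2858558
0.0 1.5837984
```

View pics/scene0.png

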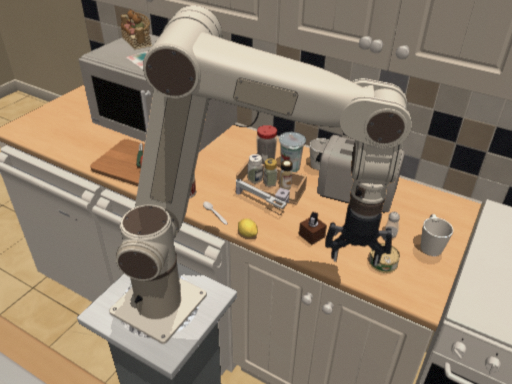

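View pics/top0.png

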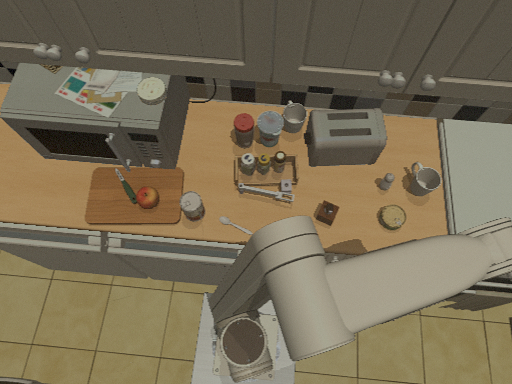

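View pics/wrist0.png

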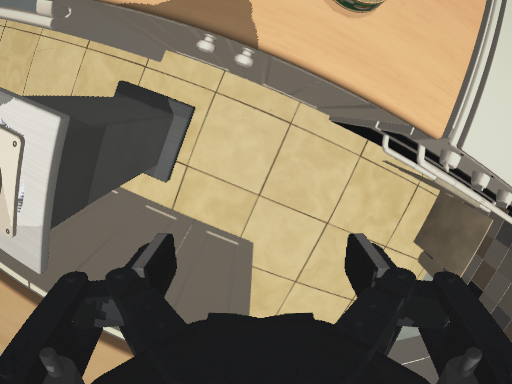

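```bash
cat >> h.py <<'E'
from scipy.spatial.transform import Rotation as R
def onplane(n,u,v,z,obs=None):
    i=cams.camera_info(n);K=i["intrinsics"]
    if n=="wrist":
        obs=obs or monitor.get_obs()
        T=np.eye(4);T[:3,:3]=R.from_quat(obs["tool_rot"]).as_matrix();T[:3,3]=obs["eef_pos"];T=T@i["mount"]
        x=u-K[0,2];y=v-K[1,2];r=np.hypot(x,y);th=r/K[0,0];s=np.sin(th)/max(r,1e-9)
        d=np.array([x*s,-y*s,-np.cos(th)])
    else:
        T=i["T"];d=np.array([(u-K[0,2])/K[0,0],-(v-K[1,2])/K[1,1],-1])
    d=T[:3,:3]@d;o=T[:3,3]
    return o+d*(z-o[2])/d[2]
def proj(n,P,obs=None):
    i=cams.camera_info(n);K=i["intrinsics"]
    if n=="wrist":
        obs=obs or monitor.get_obs()
        T=np.eye(4);T[:3,:3]=R.from_quat(obs["tool_rot"]).as_matrix();T[:3,3]=obs["eef_pos"];T=T@i["mount"]
    else: T=i["T"]
    p=np.linalg.inv(T)@np.r_[P,1];x,y,z=p[0],-p[1],-p[2]
    if n=="wrist":
        r=np.hypot(x,y);th=np.arctan2(r,z);return K[0,2]+x/r*th*K[0,0],K[1,2]+y/r*th*K[0,0]
    return K[0,2]+K[0,0]*x/z,K[1,2]+K[1,1]*y/z
def crop(src,dst,u0,u1,v0,v1,f):
    p=cv2.imread(src)[v0:v1,u0:u1];cv2.imwrite(dst,cv2.resize(p,None,fx=f,fy=f,interpolation=cv2.INTER_CUBIC))
E
python3 - <<'E'
from h import *
crop("pics/top0.png","pics/top0c.png",220,350,145,240,6)
crop("pics/scene0.png","pics/scene0c.png",220,350,145,245,6)
E
```

```text
(no output)
```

View pics/top0c.png

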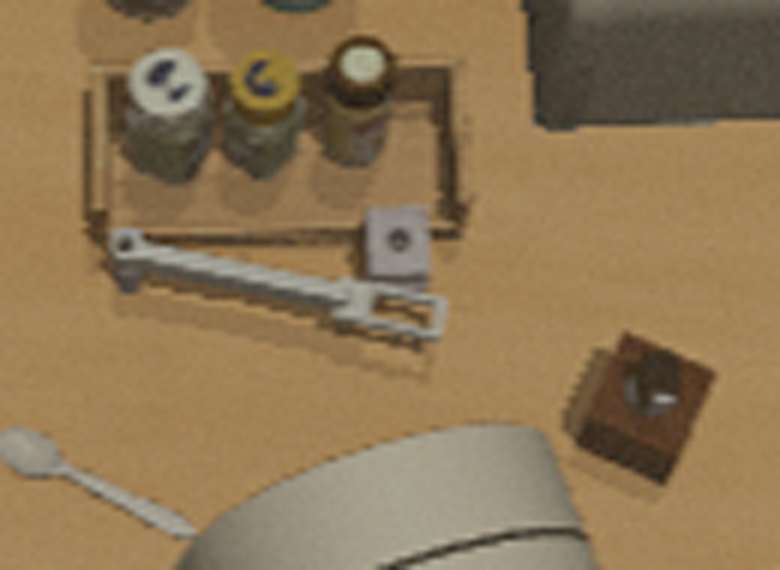

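View pics/scene0c.png

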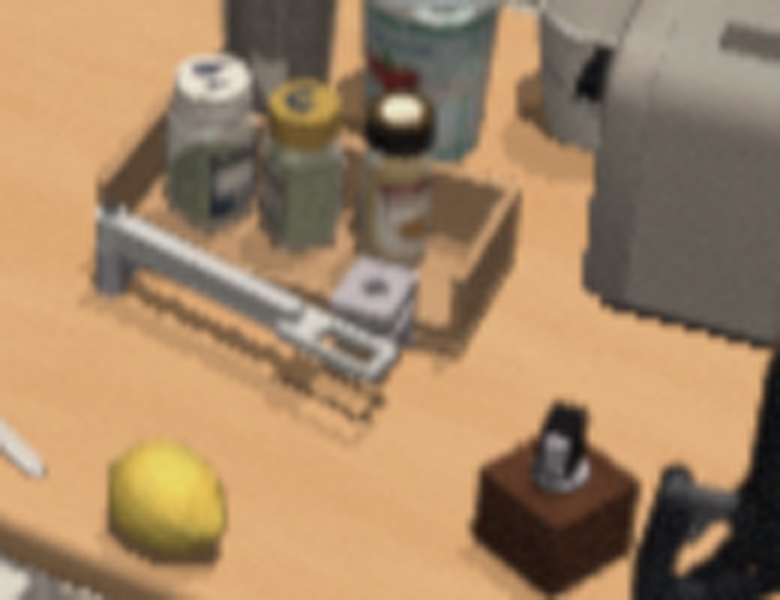

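Run:
```python
from h import *
c=lambda x,y:(220+x/6-.4,145+y/6-.4)
for n,xy,z in [("hinge",(127,243),.056),("hole",(399,238),.056),("forkTL",(369,208),.056),("forkTR",(428,207),.056),("forkBL",(366,273),.056),("forkBR",(428,280),.056),
 ("slot",(407,312),.046),("tray BL",(92,222),.06),("trayBR",(462,222),.06),("trayTL",(92,62),.06),("trayTR",(462,60),.06),
 ("stT",(627,335),.052),("stR",(714,375),.052),("stB",(665,452),.052),("stL",(580,414),.052)]:
    print(n,onplane("top",*c(*xy),z).round(4))
for n,xy,z in [("hole",(376,287),.056),("hinge",(112,222),.056),("slot",(345,347),.046),("pinheadtop",(568,410),.092),("stand F",(553,518),.052),("stand L",(482,470),.052),("stand R",(637,485),.052)]:
    print("sc",n,onplane("scene",*c(*xy),z).round(4))
```

```text
hinge [0.5248 0.0729 0.056 ]
hole [ 0.5438 -0.0897  0.056 ]
forkTL [ 0.5619 -0.0703  0.056 ]
forkTR [ 0.566  -0.1058  0.056 ]
forkBL [ 0.5191 -0.0715  0.056 ]
forkBR [ 0.5181 -0.1088  0.056 ]
slot [ 0.5004 -0.0981  0.046 ]
tray BL [0.5348 0.095  0.06  ]
trayBR [ 0.5562 -0.1266  0.06  ]
trayTL [0.6425 0.1077 0.06  ]
trayTR [ 0.6661 -0.1206  0.06  ]
stT [ 0.4958 -0.2289  0.052 ]
stR [ 0.4754 -0.2808  0.052 ]
stB [ 0.4248 -0.253   0.052 ]
stL [ 0.4435 -0.2028  0.052 ]
sc hole [ 0.5428 -0.0904  0.056 ]
sc hinge [0.5158 0.0675 0.056 ]
sc slot [ 0.4983 -0.0954  0.046 ]
sc pinheadtop [ 0.4648 -0.2427  0.092 ]
sc stand F [ 0.4277 -0.2556  0.052 ]
sc stand L [ 0.4414 -0.208   0.052 ]
sc stand R [ 0.4732 -0.2821  0.052 ]
```

Request:
send_rows([
  [0,0,-0.01,1],
  [0,0,-0.01,1],
  [0,0,-0.01,1],
  [0.029,-0.03,0,0],
  [0.029,-0.03,0,0],
  [0.029,-0.03,0,0],
  [0.029,-0.03,0,0],
  [0.029,-0.03,0,0],
  [0.029,-0.03,0,0],
  [0.029,-0.03,0,0],
  [0.029,-0.03,0,0],
  [0,0,0,0],
  [0,0,0,0],
], claw=-1)

```text
clock: 1.45
eef_pos: [0.4021, -0.197, 0.2376]
tool_rot: [0.999, 0.052, -0.001, -0.0]
ft_force: [-0.5, -0.5, -0.2]
grip_width: 0.0001
```

Run:
```python
from h import *
import pickle
o=monitor.get_obs();pickle.dump(o,open("w1.pkl","wb"))
p,d=cams.camera("wrist");cv2.imwrite("pics/w1.png",p);np.save("w1.npy",d)
print({k:np.round(o[k],4) for k in o})
crop("pics/w1.png","pics/w1c.png",100,420,0,300,2.4)
```

```text
{'clock': np.float64(1.45), 'joint_pos': array([-4.5520e-01,  1.2600e-01, -5.9300e-02,  1.3865e+00, -4.0000e-04,
        2.5818e+00]), 'joint_vel': array([-0.0437, -0.0075, -0.0033,  0.0019, -0.0032, -0.0015]), 'tau': array([ 9.37100e-01, -3.17309e+01,  2.56415e+01, -4.42000e-02,
        7.66000e-02,  2.09000e-02]), 'eef_pos': array([ 0.4021, -0.197 ,  0.2376]), 'tool_rot': array([ 9.986e-01,  5.230e-02, -5.000e-04, -1.000e-04]), 'ft_force': array([-0.4545, -0.4936, -0.2008]), 'ft_torque': array([-0.0144,  0.0701,  0.0265]), 'grip_width': np.float64(0.0001)}
```

View pics/w1.png

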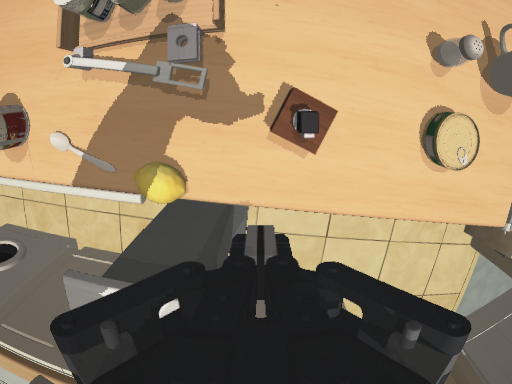

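Run:
```python
from h import *
crop("pics/w1.png","pics/w1a.png",50,240,0,110,4.2)
crop("pics/w1.png","pics/w1b.png",260,350,75,165,6)
```

```text
(no output)
```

View pics/w1a.png

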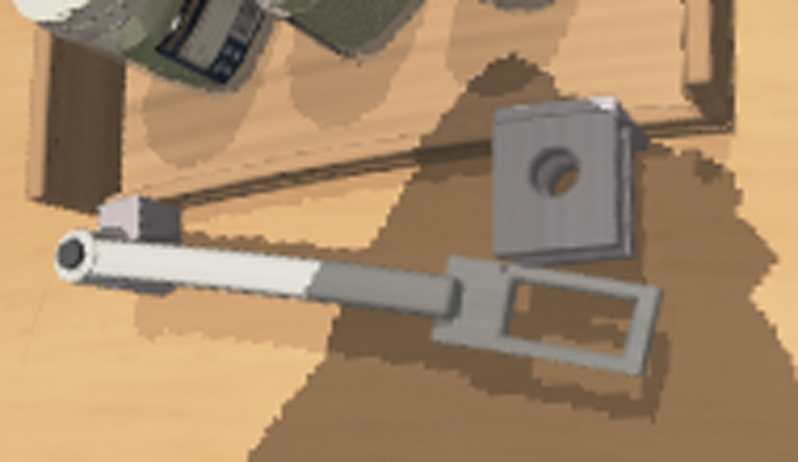

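View pics/w1b.png

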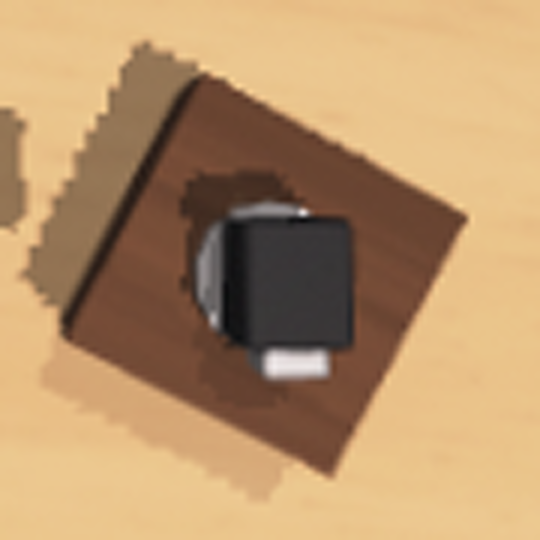

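Run:
```python
from h import *
import pickle
o=pickle.load(open("w1.pkl","rb"))
b=lambda x,y:(260+x/6-.42,75+y/6-.42)
a=lambda x,y:(50+x/4.2-.4,0+y/4.2-.4)
def W(n,uv,z): 
    p=onplane("wrist",*uv,z,o);print(n,p.round(4));return p
c=[W("head",b(*q),.092) for q in [(245,220),(352,218),(352,345),(247,348)]]
print("c",np.mean(c,0).round(4)); e=(c[0]+c[1]-c[2]-c[3])/2; print("back dir yaw",np.arctan2(e[1],e[0]),np.linalg.norm(e)); e=(c[1]+c[2]-c[0]-c[3])/2;print(np.linalg.norm(e),np.arctan2(e[1],e[0]))
s=[W("stand",b(*q),.052) for q in [(205,75),(466,218),(332,475),(67,333)]]
print("c",np.mean(s,0).round(4))
h=W("hinge",a(75,255),.056)
W("hingehole",a(71,252),.056)
W("hole top",a(555,172),.056)
f=[W("fork",a(*q),.056) for q in [(497,108),(620,102),(618,255),(497,252)]]
sl=[W("slot",a(*q),.046) for q in [(515,280),(640,298),(627,355),(505,333)]]
print(np.mean(sl,0)); 
W("trayfrontL",a(30,200),.06);W("trayfrontR",a(735,130),.06)
W("bargateR",a(450,315),.056)
# depth check
D=np.load("w1.npy")
```

```text
head [ 0.472  -0.2316  0.092 ]
head [ 0.4749 -0.2503  0.092 ]
head [ 0.4526 -0.2532  0.092 ]
head [ 0.4497 -0.2347  0.092 ]
c [ 0.4623 -0.2425  0.092 ]
back dir yaw 0.13277456594482043 0.022439553932455808
0.01882117996058107 -1.4164658383349846
stand [ 0.4999 -0.226   0.052 ]
stand [ 0.4791 -0.2812  0.052 ]
stand [ 0.4241 -0.2609  0.052 ]
stand [ 0.4461 -0.2049  0.052 ]
c [ 0.4623 -0.2432  0.052 ]
hinge [0.5243 0.0738 0.056 ]
hingehole [0.5254 0.0757 0.056 ]
hole top [ 0.5447 -0.0893  0.056 ]
fork [ 0.5641 -0.0694  0.056 ]
fork [ 0.5662 -0.1055  0.056 ]
fork [ 0.521  -0.1103  0.056 ]
fork [ 0.5208 -0.0749  0.056 ]
slot [ 0.514 -0.078  0.046]
slot [ 0.5101 -0.1159  0.046 ]
slot [ 0.4933 -0.1138  0.046 ]
slot [ 0.4981 -0.0766  0.046 ]
[ 0.50390513 -0.09606914  0.046     ]
trayfrontL [0.5437 0.0932 0.06  ]
trayfrontR [ 0.5582 -0.1396  0.06  ]
bargateR [ 0.5021 -0.0626  0.056 ]
```

Request:
send_rows([
  [0.016,-0.032,0.02,0],
  [0.016,-0.032,0.02,0],
  [0.016,-0.032,0.02,0],
  [0.016,-0.032,0.03,0],
  [0.016,-0.032,0.03,0],
  [0,0,0.03,0],
  [0,0,0.03,0],
  [0,0,0.018,0],
  [0,0,0,0],
  [0,0,0,0],
  [0,0,0,0],
], claw=-1)

```text
clock: 2.6
eef_pos: [0.4664, -0.0314, 0.0413]
tool_rot: [0.999, 0.05, 0.001, 0.0]
ft_force: [-0.4, 0.5, 0.6]
grip_width: 0.0001
```

Run:
```python
from h import *
p,d=cams.camera("wrist");cv2.imwrite("pics/w2.png",p)
p,d=cams.camera("scene");cv2.imwrite("pics/s2.png",p)
crop("pics/s2.png","pics/s2c.png",200,350,130,250,5)
```

```text
(no output)
```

View pics/w2.png

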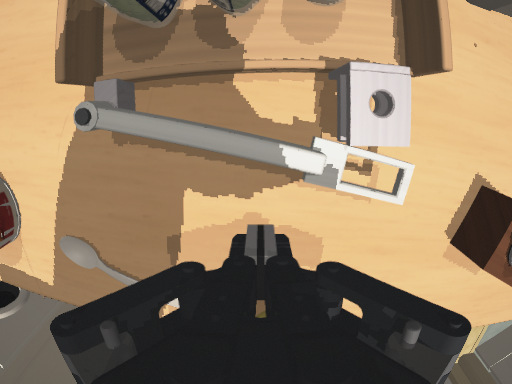

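View pics/s2c.png

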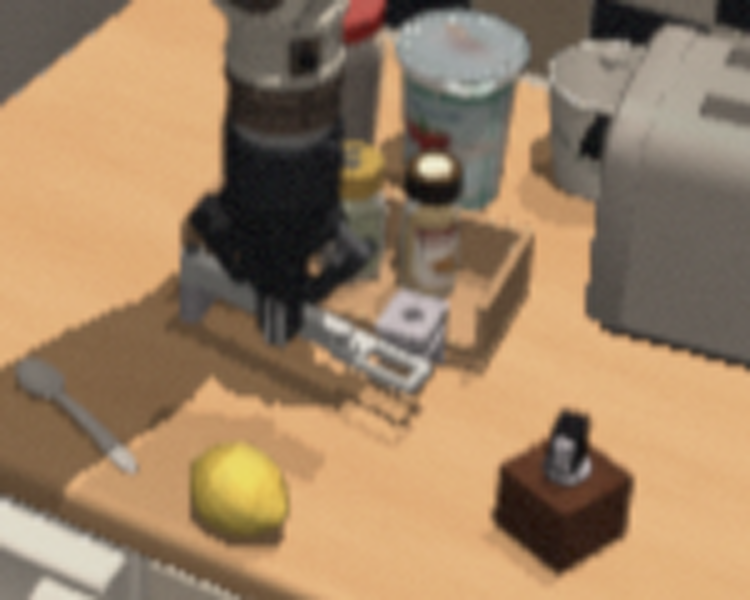

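Request:
send_rows([
  [0.005,0,0,0],
  [0.005,0,0,0],
  [0.005,0,0,0],
  [0.003,0,0,0],
  [0.003,0,0,0],
  [0.003,0,0,0],
  [0.003,0,0,0],
  [0.003,0,0,0],
  [0.003,0,0,0],
  [0.003,0,0,0],
  [0.003,0,0,0],
  [0.002,0,0,0],
  [0.002,0,0,0],
  [0,0,0,0],
])

```text
clock: 4.1
eef_pos: [0.5083, -0.0262, 0.04]
tool_rot: [0.999, 0.051, 0.0, 0.0]
ft_force: [0.1, -0.7, -0.1]
grip_width: -0.0002
```

Run:
```python
from h import *
p,d=cams.camera("wrist");cv2.imwrite("pics/w3.png",p)
print(monitor.get_obs()["ft_force"])
```

```text
[ 0.72324885  0.65045231 -1.2150176 ]
```

View pics/w3.png

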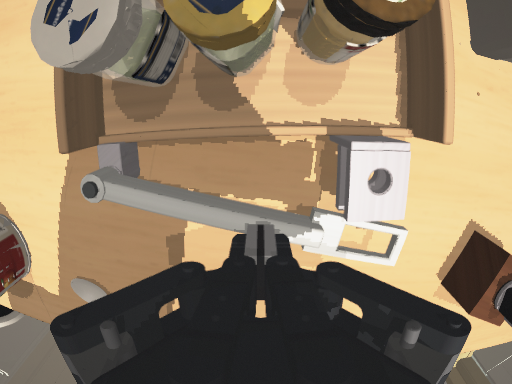

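Request:
send_rows([
  [0.002,0,0,0],
  [0.002,0,0,0],
  [0.002,0,0,0],
  [0.002,0,0,0],
  [0.002,0,0,0],
  [0.002,0,0,0],
  [0.002,0,0,0],
  [0,0,0,0],
  [0,0,0,0],
])

```text
clock: 5.05
eef_pos: [0.5219, -0.0247, 0.04]
tool_rot: [0.999, 0.051, -0.0, -0.0]
ft_force: [-0.6, 0.3, 0.2]
grip_width: 0.0002
```

Run:
```python
from h import *
p,d=cams.camera("wrist");cv2.imwrite("pics/w4.png",p)
print(monitor.get_obs()["ft_force"])
```

```text
[ 0.49219607  0.23834335 -0.48253967]
```

View pics/w4.png

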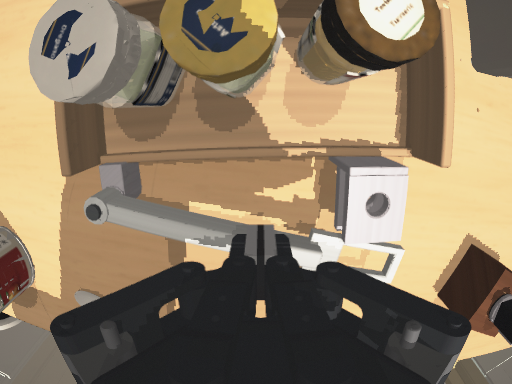

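Run:
```python
from h import *
o=monitor.get_obs()
for n,u,v,z in [("hinge",95,210,.056),("hole",377,204,.056),("slot",357,258,.046),("barL edge near",170,216,.056),("bar near bottom",170,237,.056),("barR top",225,228,.056),("barR bot",225,246,.056)]:
    print(n,onplane("wrist",u,v,z,o).round(4))
for p in [o["eef_pos"],o["eef_pos"]+[0.011,0,0],o["eef_pos"]+[0.0,0,0.02]]: print(proj("wrist",p,o))
crop("pics/w4.png","pics/w4c.png",150,420,140,300,2.9)
```

```text
hinge [0.525  0.0741 0.056 ]
hole [ 0.546  -0.0875  0.056 ]
slot [ 0.5069 -0.0873  0.046 ]
barL edge near [0.5275 0.0258 0.056 ]
bar near bottom [0.5147 0.0258 0.056 ]
barR top [ 0.5241 -0.0053  0.056 ]
barR bot [ 0.5132 -0.0059  0.056 ]
(np.float64(260.175602254147), np.float64(224.27777040007354))
(np.float64(262.11044585579015), np.float64(206.9290056993515))
(np.float64(260.1978473917782), np.float64(238.25421855801739))
```

View pics/w4c.png

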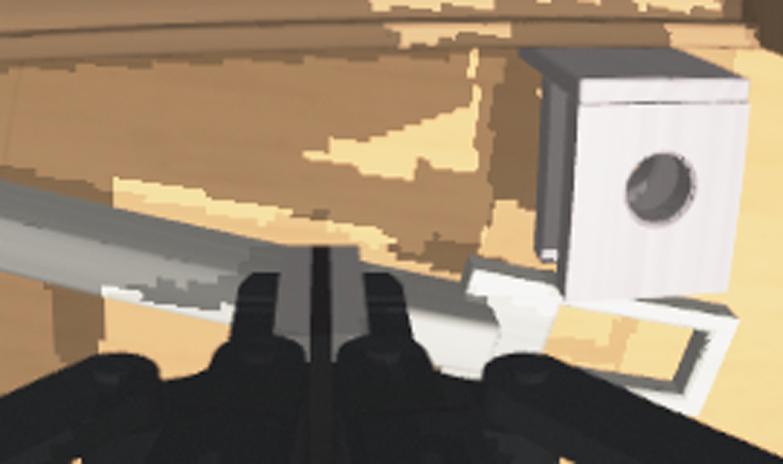

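Run:
```python
from h import *
p,d=cams.camera("scene");cv2.imwrite("pics/s4.png",p)
crop("pics/s4.png","pics/s4c.png",220,320,150,230,7.5)
o=monitor.get_obs()
print(proj("scene",o["eef_pos"]), proj("scene",[.5243,.0738,.056]),proj("scene",[.5445,-.0895,.056]))
pw,dw=cams.camera("wrist")
for u,v in [(245,228),(225,236),(280,228),(254,228),(255,240),(300,238),(320,240)]: print(u,v,dw[v,u])
```

```text
(np.float64(262.1660727196303), np.float64(193.06794910260822)) (np.float64(238.0483872380742), np.float64(179.76188001953105)) (np.float64(282.26497744287605), np.float64(192.08321775648648))
245 228 0.17424217
225 236 0.16239902
280 228 0.22130428
254 228 0.14319544
255 240 0.13081977
300 238 0.17835413
320 240 0.17339438
```

View pics/s4c.png

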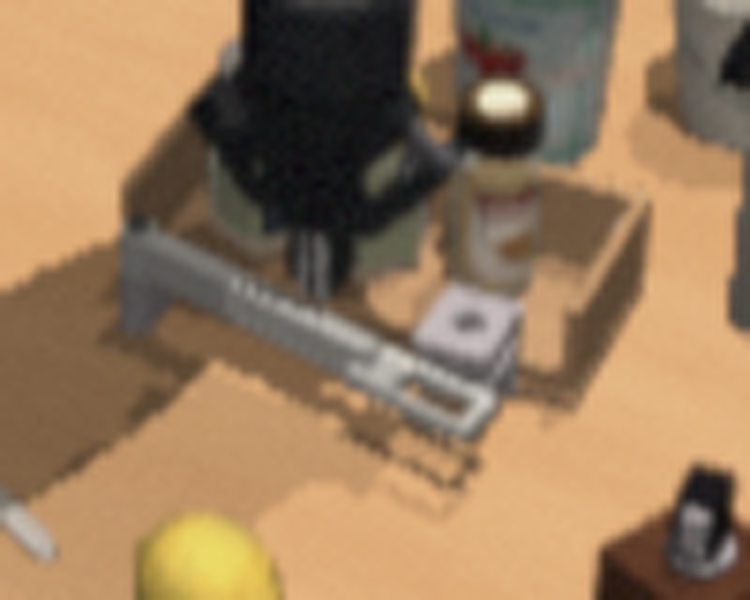

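Run:
```python
from h import *
o=monitor.get_obs()
p,d=cams.camera("wrist")
i=cams.camera_info("wrist");K=i["intrinsics"];M=i["mount"]
for u in (250,256,264,270):
  for v in range(210,262,4):
    x=u-K[0,2];y=v-K[1,2];r=np.hypot(x,y);th=r/K[0,0];s=np.sin(th)/r
    q=np.array([x*s,-y*s,-np.cos(th)]);q=q/np.cos(th)*d[v,u]
    P=M[:3,:3]@q+M[:3,3]
    print(u,v,d[v,u].round(4),P.round(4),p[v,u])
print(o["joint_pos"],o["grip_width"])
```

```text
250 210 0.2172 [-0.0052 -0.0074  0.0407] [ 99 138 175]
250 214 0.219 [-0.0086 -0.0075  0.0416] [134 188 229]
250 218 0.2191 [-0.0115 -0.0075  0.0409] [138 195 234]
250 222 0.22 [-0.0147 -0.0075  0.041 ] [139 196 235]
250 226 0.1469 [ 0.0104 -0.0051 -0.028 ] [ 99 101 104]
250 230 0.1416 [ 0.0105 -0.0049 -0.0334] [ 99 100 103]
250 234 0.1368 [ 0.0106 -0.0048 -0.0383] [ 98 100 103]
250 238 0.1321 [ 0.0107 -0.0046 -0.0431] [ 98 100 103]
250 242 0.1287 [ 0.0105 -0.0045 -0.0467] [100 101 103]
250 246 0.1243 [ 0.0107 -0.0044 -0.0512] [ 99 100 103]
250 250 0.1202 [ 0.0109 -0.0042 -0.0555] [100 101 104]
250 254 0.1168 [ 0.0109 -0.0041 -0.059 ] [92 94 96]
250 258 0.1117 [ 0.0118 -0.0039 -0.064 ] [35 33 33]
256 210 0.2177 [-0.0053 -0.003   0.0412] [100 139 175]
256 214 0.22 [-0.0089 -0.0031  0.0425] [ 85 116 146]
256 218 0.2193 [-0.0116 -0.003   0.0411] [141 198 236]
256 222 0.2209 [-0.015  -0.0031  0.0418] [139 197 235]
256 226 0.1453 [ 0.011  -0.0021 -0.0294] [94 96 98]
256 230 0.1411 [ 0.0107 -0.002  -0.0339] [95 96 99]
256 234 0.0 [ 0.0665 -0.0002 -0.1649] [91 92 95]
256 238 0.1328 [ 0.0105
[... 1110 characters left out ...]
5  0.0073  0.041 ] [164 225 245]
270 222 0.2198 [-0.0147  0.0073  0.0408] [147 207 240]
270 226 0.1452 [ 0.011   0.0048 -0.0295] [ 99 101 103]
270 230 0.141 [ 0.0108  0.0047 -0.034 ] [ 98 100 103]
270 234 0.1366 [ 0.0107  0.0045 -0.0385] [ 99 100 103]
270 238 0.1319 [ 0.0108  0.0044 -0.0433] [ 99 100 103]
270 242 0.1291 [ 0.0103  0.0043 -0.0464] [ 99 101 104]
270 246 0.1258 [ 0.01    0.0042 -0.0499] [ 99 101 104]
270 250 0.1204 [ 0.0109  0.004  -0.0553] [ 98 100 103]
270 254 0.1166 [ 0.011   0.0039 -0.0592] [100 101 104]
270 258 0.1125 [ 0.0115  0.0037 -0.0633] [37 36 36]
[-4.74069679e-02  4.19245196e-01 -2.07551406e-01  9.44201103e-01
 -8.69031989e-06  2.99243178e+00] -0.0005252406974867135
```

Request:
send_rows([
  [-0.02,0,0,0],
  [-0.02,0,0,0],
  [-0.02,0.003,0,0],
  [0,0.004,0.01,0],
  [0,0,0.01,0],
  [0,0,0.008,0],
  [0,0,0,0],
  [0.008,0,0,0],
  [0.008,0,0,0],
  [0,0,0,0],
])

```text
clock: 6.25
eef_pos: [0.4816, -0.0361, 0.0125]
tool_rot: [0.999, 0.051, 0.002, 0.0]
ft_force: [0.1, 0.6, 0.4]
grip_width: 0.0001
```

Run:
```python
from h import *
p,d=cams.camera("wrist");cv2.imwrite("pics/w5.png",p)
p,d=cams.camera("scene");cv2.imwrite("pics/s5.png",p)
crop("pics/s5.png","pics/s5c.png",220,320,150,230,7.5)
```

```text
(no output)
```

View pics/w5.png

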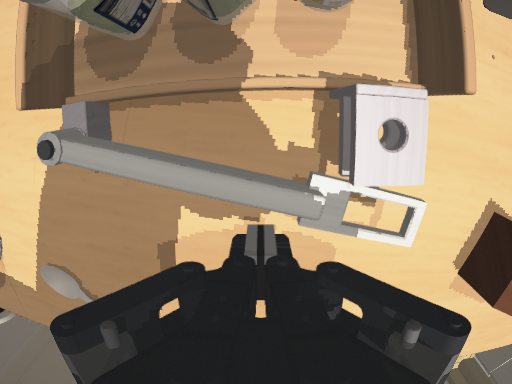

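View pics/s5c.png

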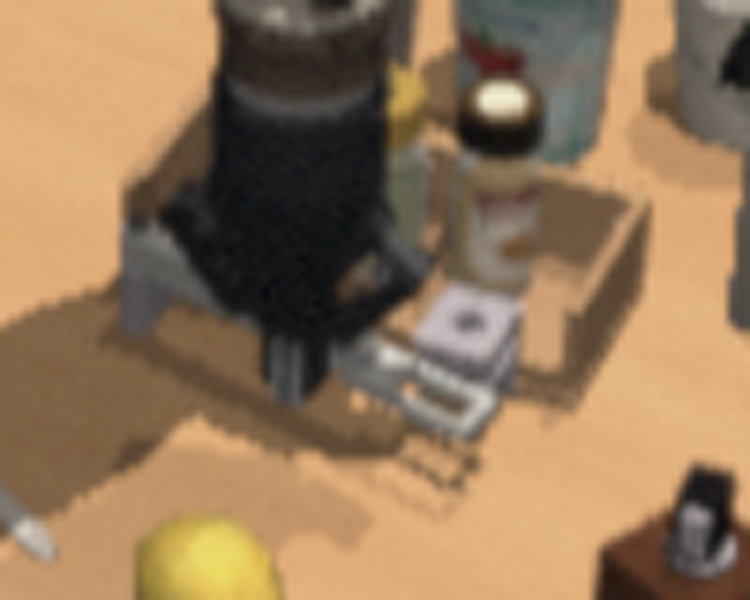

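Run:
```python
from h import *
p,d=cams.camera("wrist")
i=cams.camera_info("wrist");K=i["intrinsics"];M=i["mount"]
for u,v in [(285,245),(290,262),(330,268),(345,272),(370,280),(400,292),(430,305),(460,325)]:
    x=u-K[0,2];y=v-K[1,2];r=np.hypot(x,y);th=r/K[0,0];s=np.sin(th)/r
    q=np.array([x*s,-y*s,-np.cos(th)]);q=q/np.cos(th)*d[v,u]
    print(u,v,d[v,u].round(4),(M[:3,:3]@q+M[:3,3]).round(4))
```

```text
285 245 0.1331 [ 0.0072  0.0112 -0.0431]
290 262 0.1092 [ 0.0115  0.0112 -0.0667]
330 268 0.101 [ 0.0131  0.0247 -0.0748]
345 272 0.1001 [ 0.0119  0.0301 -0.0761]
370 280 0.0945 [ 0.0116  0.0378 -0.082 ]
400 292 0.0861 [ 0.0116  0.0457 -0.0907]
430 305 0.0773 [ 0.0116  0.0528 -0.0998]
460 325 0.0649 [ 0.0125  0.0566 -0.1124]
```

Request:
send_rows([
  [0.003,0,0,0],
  [0.003,0,0,0],
  [0.002,0,0,0],
  [0.002,0,0,0],
  [0.002,0,0,0],
  [0.002,0,0,0],
  [0.002,0,0,0],
  [0.002,0,0,0],
  [0.002,0,0,0],
  [0.002,0,0,0],
  [0.002,0,0,0],
  [0.002,0,0,0],
  [0.002,0,0,0],
  [0.002,0,0,0],
  [0,0,0,0],
])

```text
clock: 7.9
eef_pos: [0.5093, -0.033, 0.0121]
tool_rot: [0.999, 0.051, 0.0, -0.0]
ft_force: [-0.2, -0.1, 0.3]
grip_width: -0.0002
```

Run:
```python
from h import *
p,d=cams.camera("wrist");cv2.imwrite("pics/w6.png",p)
print(monitor.get_obs()["ft_force"])
```

```text
[-0.70296265 -0.64060532 -0.23039718]
```

View pics/w6.png

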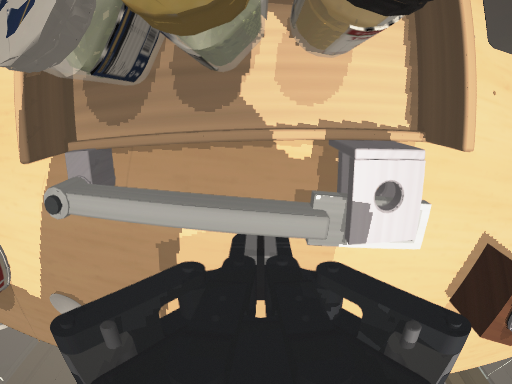

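Request:
send_rows([
  [0.001,0,0,0],
  [0.001,0,0,0],
  [0.001,0,0,0],
  [0.001,0,0,0],
  [0.001,0,0,0],
  [0.001,0,0,0],
  [0.001,0,0,0],
  [0,0,0,0],
])

```text
clock: 8.75
eef_pos: [0.516, -0.0324, 0.012]
tool_rot: [0.999, 0.051, 0.0, -0.0]
ft_force: [-1.1, -1.0, -1.0]
grip_width: 0.0001
```

Run:
```python
from h import *
p,d=cams.camera("wrist");cv2.imwrite("pics/w7.png",p)
print(monitor.get_obs()["ft_force"])
```

```text
[-0.79338028  0.20175414  0.15897636]
```

View pics/w7.png

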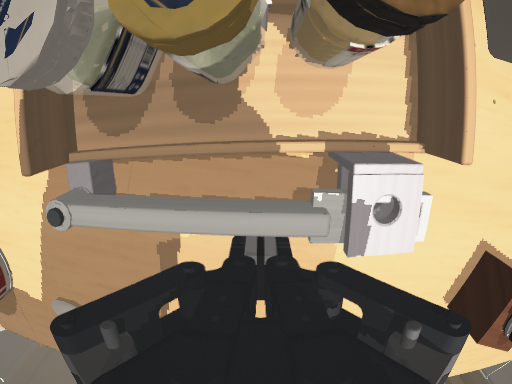

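Request:
send_rows([
  [0.001,0,0,0],
  [0.001,0,0,0],
  [0.001,0,0,0],
  [0,0,0,0],
])

```text
clock: 9.2
eef_pos: [0.5189, -0.0321, 0.012]
tool_rot: [0.999, 0.051, 0.0, -0.0]
ft_force: [-0.4, -0.7, 0.3]
grip_width: -0.0003
```

Request:
send_rows([
  [0.001,0,0,0],
  [0,0,0,0],
])

```text
clock: 9.4
eef_pos: [0.5198, -0.032, 0.012]
tool_rot: [0.999, 0.051, 0.0, -0.0]
ft_force: [-0.7, -1.0, -0.5]
grip_width: 0.0001
```

Run:
```python
from h import *
o=monitor.get_obs()
p,d=cams.camera("wrist");cv2.imwrite("pics/w8.png",p)
crop("pics/w8.png","pics/w8c.png",30,440,150,290,1.9)
print(o["ft_force"])
```

```text
[-0.74839552 -1.00525996 -0.53078054]
```

View pics/w8c.png

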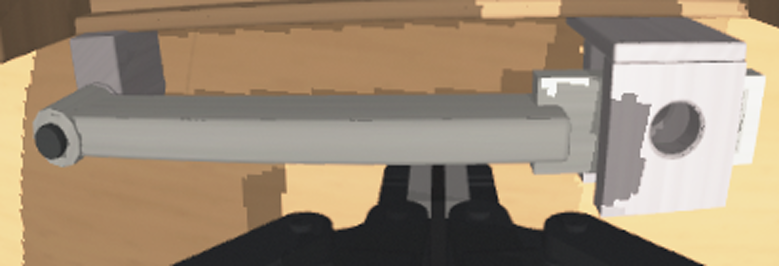

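Request:
send_rows([
  [0.001,0,0,0],
  [0,0,0,0],
])

```text
clock: 9.65
eef_pos: [0.5208, -0.0319, 0.012]
tool_rot: [0.999, 0.051, 0.0, 0.0]
ft_force: [-0.8, -1.6, 0.6]
grip_width: -0.0002
```

Request:
send_rows([
  [0.0007,0,0,0],
  [0,0,0,0],
])

```text
clock: 9.85
eef_pos: [0.5212, -0.0319, 0.012]
tool_rot: [0.999, 0.051, -0.0, 0.0]
ft_force: [-0.6, -1.3, 1.2]
grip_width: -0.0001
```

Request:
send_rows([
  [0.0005,0,0,0],
  [0,0,0,0],
])

```text
clock: 10.05
eef_pos: [0.5212, -0.0319, 0.0119]
tool_rot: [0.999, 0.051, -0.001, 0.0]
ft_force: [-3.8, -1.4, 2.6]
grip_width: -0.0001
```

Request:
send_rows([
  [-0.01,0,0,0],
  [-0.03,0,0,0],
  [0,0,-0.04,0],
  [0,0,-0.04,0],
  [-0.008,0.041,-0.03,0],
  [-0.008,0.041,0,0],
  [-0.008,0.041,0,0],
  [-0.008,0.041,0,-1],
  [-0.008,0.041,0,-1],
  [0,0,0,-1],
  [0,0,0,-1],
  [0,0,0,-1],
  [0,0,0,-1],
  [0,0,0,-1],
  [0,0,0,-1],
  [0,0,0,-1],
  [0,0,0,-1],
  [0,0,0,-1],
  [0,0,0,-1],
  [0,0,0,-1],
], claw=1)

```text
clock: 12.05
eef_pos: [0.4679, -0.2427, 0.1213]
tool_rot: [0.763, 0.647, 0.001, 0.001]
ft_force: [0.1, 1.0, 0.1]
grip_width: 0.0856
```

Request:
send_rows([
  [0,0,0,-1],
  [0,0,0,-1],
  [0,0,0,-1],
  [0,0,0,0],
  [0,0,0,0],
])

```text
clock: 12.55
eef_pos: [0.4676, -0.2428, 0.1213]
tool_rot: [0.66, 0.751, 0.0, 0.0]
ft_force: [-0.4, 0.6, -0.3]
grip_width: 0.086
```

Run:
```python
from h import *
import pickle
o=monitor.get_obs();pickle.dump(o,open("w9.pkl","wb"))
p,d=cams.camera("wrist");cv2.imwrite("pics/w9.png",p);np.save("w9.npy",d)
p,d=cams.camera("top");cv2.imwrite("pics/t9.png",p)
crop("pics/t9.png","pics/t9c.png",220,350,145,240,6)
print(R.from_quat(o["tool_rot"]).as_matrix().round(3), o["joint_pos"].round(3),o["eef_pos"])
```

```text
[[-0.129  0.992  0.001]
 [ 0.992  0.129 -0.   ]
 [-0.     0.001 -1.   ]] [-0.479  0.346 -0.083  1.141  0.     0.963] [ 0.46762811 -0.24280942  0.12130763]
```

View pics/w9.png

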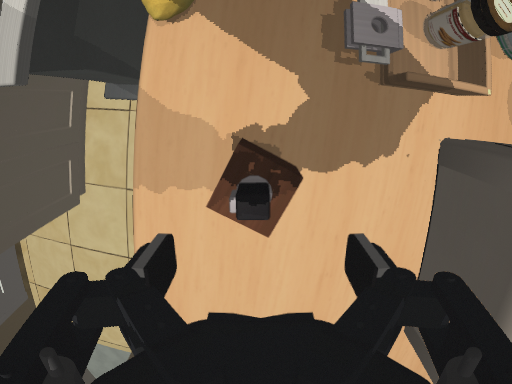

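View pics/t9c.png

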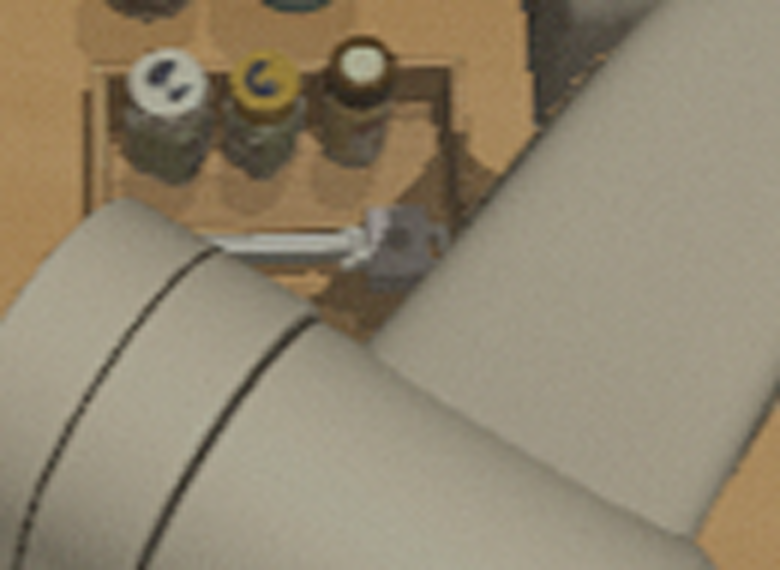

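Run:
```python
from h import *
import pickle
o=pickle.load(open("w9.pkl","rb"))
crop("pics/w9.png","pics/w9c.png",200,310,130,245,6)
d=np.load("w9.npy");i=cams.camera_info("wrist");K=i["intrinsics"];M=i["mount"]
for u,v in [(160,238),(165,245),(150,245),(355,240),(365,240),(362,250),(253,190)]:
    x=u-K[0,2];y=v-K[1,2];r=np.hypot(x,y);th=r/K[0,0];s=np.sin(th)/r
    q=np.array([x*s,-y*s,-np.cos(th)]);q=q/np.cos(th)*d[v,u]
    print(u,v,d[v,u].round(4),(M[:3,:3]@q+M[:3,3]).round(4))
```

```text
160 238 0.1308 [ 0.0108 -0.0465 -0.0446]
165 245 0.1273 [ 0.0094 -0.043  -0.0487]
150 245 0.1216 [ 0.0116 -0.0481 -0.0539]
355 240 0.1284 [ 0.0112  0.0426 -0.047 ]
365 240 0.1293 [ 0.0106  0.0478 -0.0463]
362 250 0.1181 [ 0.0114  0.0425 -0.0577]
253 190 0.2105 [ 0.0111 -0.0053  0.0381]
```

View pics/w9c.png

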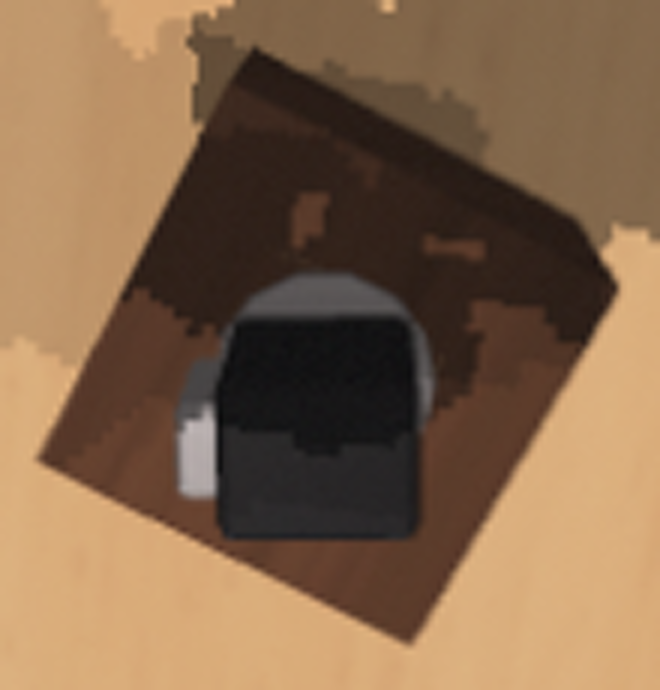

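Run:
```python
from h import *
import pickle
o=pickle.load(open("w9.pkl","rb"))
Rm=R.from_quat(o["tool_rot"]).as_matrix()
b=lambda x,y:(200+x/6-.42,130+y/6-.42)
for n,q,z in [("BL",(217,538),.092),("BR",(418,538),.092),("TL",(217,380),.092),("TR",(415,380),.092),("flange L",(220,375),.058),("flange R",(433,375),.058),("flange T",(325,272),.058),("btnL",(178,450),.087)]:
    p=onplane("wrist",*b(*q),z,o); print(n,p.round(4),"tool",(Rm.T@(p-o["eef_pos"])).round(4))
for n,u,v,z in [("forkhole",378,24,.056)]:
    p=onplane("wrist",u,v,z,o); print(n,p.round(4))
```

```text
BL [ 0.4515 -0.2527  0.092 ] tool [-0.0077 -0.0173  0.0293]
BR [ 0.4747 -0.2496  0.092 ] tool [-0.0077  0.0061  0.0293]
TL [ 0.4494 -0.2336  0.092 ] tool [ 0.0115 -0.0169  0.0293]
TR [ 0.4717 -0.2307  0.092 ] tool [0.0115 0.0056 0.0293]
flange L [ 0.4482 -0.2429  0.058 ] tool [ 0.0024 -0.0194  0.0633]
flange R [ 0.4763 -0.2392  0.058 ] tool [0.0024 0.009  0.0633]
flange T [ 0.4603 -0.2272  0.058 ] tool [ 0.0165 -0.0053  0.0633]
btnL [ 0.4455 -0.2442  0.087 ] tool [ 0.0014 -0.0221  0.0343]
forkhole [ 0.5434 -0.0887  0.056 ]
```

Request:
send_rows([
  [0.0017,-0.0055,0.02,0],
  [0,0,0.025,0],
  [0,0,0.02,0],
  [0,0,0.015,0],
  [0,0,0.009,0],
  [0,0,0,0],
  [0,0,0,0],
])

```text
clock: 13.35
eef_pos: [0.4622, -0.2421, 0.0326]
tool_rot: [0.659, 0.752, 0.0, 0.0]
ft_force: [-0.8, 0.1, 0.6]
grip_width: 0.0851
```

Request:
send_rows([
  [0,0,0,0],
  [0,0,0,0],
  [0,0,0,0],
  [0,0,0,0],
  [0,0,0,0],
  [0,0,0,0],
  [0,0,0,0],
  [0,0,0,0],
  [0,0,0,0],
], claw=-1)

```text
clock: 14.25
eef_pos: [0.4624, -0.2421, 0.0332]
tool_rot: [0.659, 0.752, 0.0, 0.001]
ft_force: [-1.9, 0.9, 5.1]
grip_width: 0.0237
```

Run:
```python
from h import *
import pickle
o=monitor.get_obs();pickle.dump(o,open("w10.pkl","wb"))
p,d=cams.camera("wrist");cv2.imwrite("pics/w10.png",p);np.save("w10.npy",d)
print(o["ft_force"],o["grip_width"],o["eef_pos"])
crop("pics/w10.png","pics/w10c.png",180,340,150,290,4.5)
p,d=cams.camera("scene");cv2.imwrite("pics/s10.png",p)
crop("pics/s10.png","pics/s10c.png",260,370,160,250,6)
```

```text
[-1.90789375  0.86132221  5.13315738] 0.023720493049783124 [ 0.46238936 -0.2421469   0.03322609]
```

View pics/w10c.png

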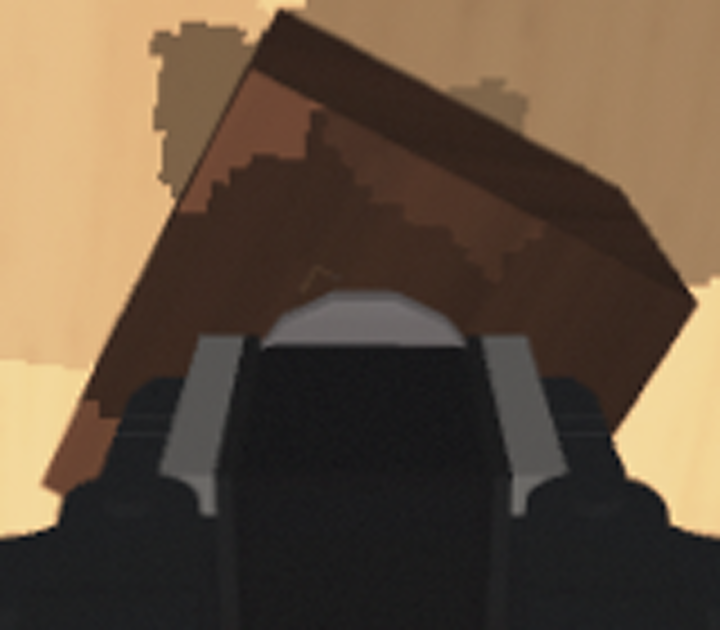

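View pics/s10c.png

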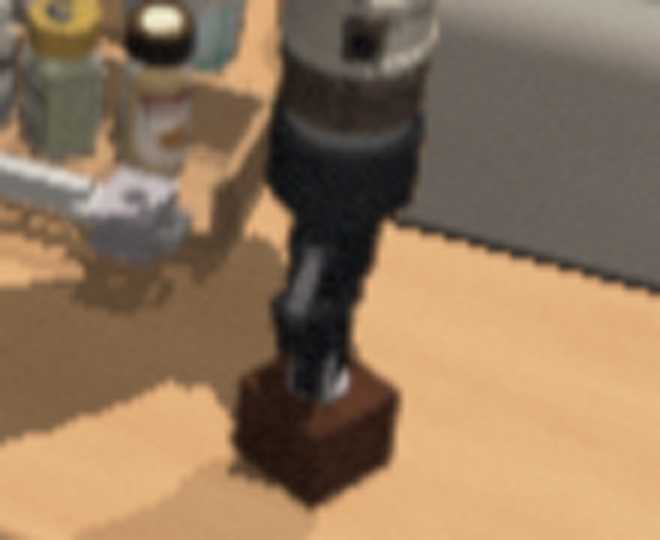

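Request:
send_rows([
  [0,0,-0.003,0],
  [0,0,-0.007,0],
  [0,0,-0.015,0],
  [0,0,-0.02,0],
  [0,0,-0.02,0],
  [0,0,-0.02,0],
  [0.03,0.032,0,0],
  [0.03,0.032,0,0],
  [0.02,0.027,0,0],
  [0,0,0,0],
  [0,0,0,0],
])

```text
clock: 15.45
eef_pos: [0.5412, -0.1501, 0.1168]
tool_rot: [0.659, 0.752, -0.001, -0.001]
ft_force: [-0.6, 0.1, -1.6]
grip_width: 0.0232
```

Run:
```python
from h import *
import pickle
o=monitor.get_obs();pickle.dump(o,open("w11.pkl","wb"))
p,d=cams.camera("wrist");cv2.imwrite("pics/w11.png",p);np.save("w11.npy",d)
print(o["ft_force"],o["grip_width"],o["eef_pos"],R.from_quat(o["tool_rot"]).as_matrix().round(4))
crop("pics/w11.png","pics/w11c.png",160,360,100,270,4)
p,d=cams.camera("scene");cv2.imwrite("pics/s11.png",p)
crop("pics/s11.png","pics/s11c.png",230,340,130,220,6)
```

```text
[-0.62625909  0.1039338  -1.57073716] 0.023190165952096237 [ 0.54124328 -0.15005431  0.11679409] [[-1.323e-01  9.912e-01 -1.500e-03]
 [ 9.912e-01  1.323e-01 -1.000e-04]
 [ 1.000e-04 -1.500e-03 -1.000e+00]]
```

View pics/w11c.png

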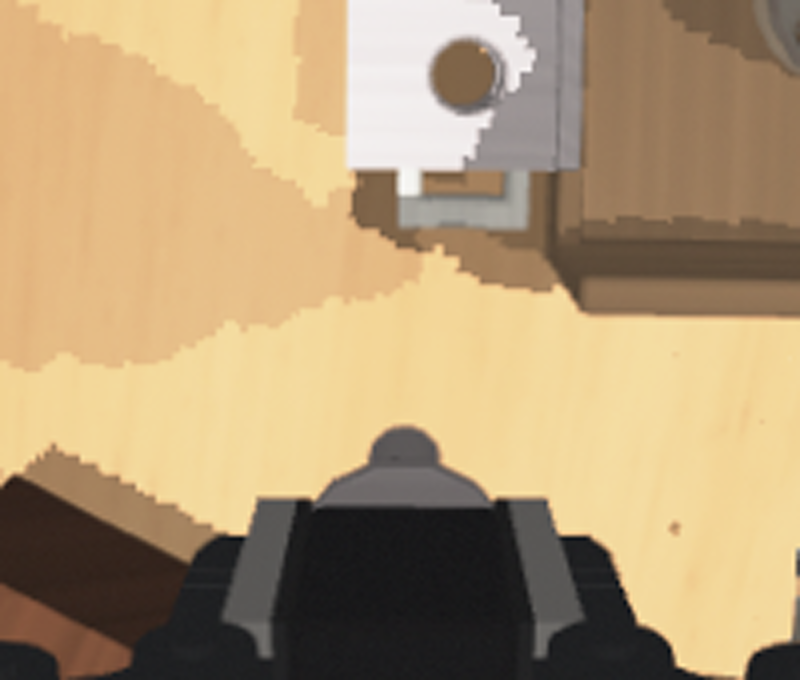

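View pics/s11c.png

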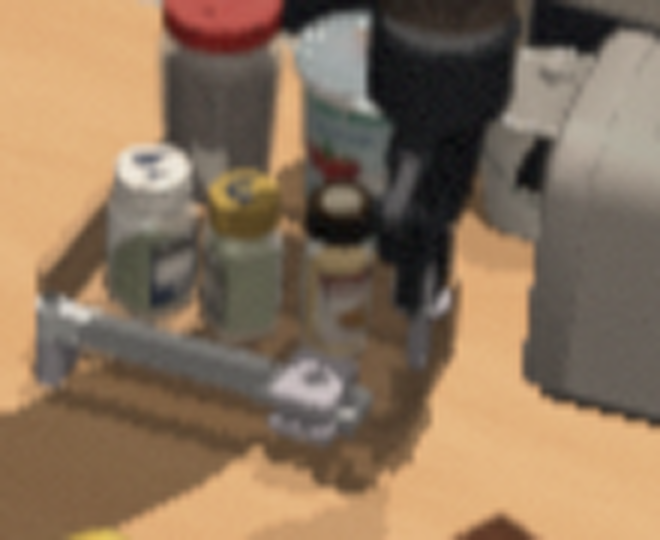

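Run:
```python
from h import *
import pickle
o=pickle.load(open("w11.pkl","rb"));Rm=R.from_quat(o["tool_rot"]).as_matrix()
b=lambda x,y:(160+x/4-.4,100+y/4-.4)
def t(n,q,tz):
    p=onplane("wrist",*b(*q),o["eef_pos"][2]-tz,o); print(n,p.round(4),"tool",(Rm.T@(p-o["eef_pos"])).round(4))
t("apex shank",(404,428),.018); t("shankL",(370,455),.010);t("shankR",(438,455),.010)
t("apex tip",(404,428),.023)
t("flange apex?",(404,463),-.0188)
hz=o["eef_pos"][2]-.056
for q in [(466,75),(430,75),(502,75),(466,38),(466,112)]: t("hole",q,hz)
t("forkBL",(347,168),hz);t("forkBR",(558,168),hz)
o=pickle.load(open("w10.pkl","rb"));Rm=R.from_quat(o["tool_rot"]).as_matrix()
p=onplane("wrist",180+355/4.5-.4,150+290/4.5-.4,.054,o);print("flange10",(Rm.T@(p-o["eef_pos"])).round(4))
```

```text
apex shank [ 0.5405 -0.1446  0.0988] tool [0.0055 0.     0.018 ]
shankL [ 0.5355 -0.1471  0.1068] tool [ 0.0037 -0.0053  0.01  ]
shankR [ 0.546  -0.1457  0.1068] tool [0.0037 0.0053 0.01  ]
apex tip [ 0.5407 -0.1463  0.0938] tool [0.0038 0.     0.023 ]
flange apex? [ 0.5395 -0.1371  0.1356] tool [ 0.013  -0.     -0.0188]
hole [ 0.5447 -0.0883  0.056 ] tool [0.0608 0.0117 0.0608]
hole [ 0.538  -0.0892  0.056 ] tool [0.0607 0.0049 0.0608]
hole [ 0.5514 -0.0873  0.056 ] tool [0.0609 0.0185 0.0608]
hole [ 0.5437 -0.0813  0.056 ] tool [0.0678 0.0116 0.0608]
hole [ 0.5457 -0.0952  0.056 ] tool [0.0538 0.0117 0.0608]
forkBL [ 0.5247 -0.1089  0.056 ] tool [ 0.043  -0.0108  0.0608]
forkBR [ 0.5646 -0.1033  0.056 ] tool [0.0433 0.0294 0.0608]
flange10 [ 0.0145 -0.0011 -0.0208]
```

Request:
send_rows([
  [0.02,0.004,0,0],
  [0.02,0.004,0,0],
  [0.015,0.003,0,0],
  [0.006,0.0007,0,0],
  [0,0,0.01,0],
  [0,0,0.01,0],
  [0,0,0.006,0],
  [0,0,0,0],
  [0,0,0,0],
  [0,0,0,0],
])

```text
clock: 16.55
eef_pos: [0.5454, -0.089, 0.0914]
tool_rot: [0.659, 0.752, 0.0, 0.0]
ft_force: [-0.9, -0.3, -1.3]
grip_width: 0.023
```

Run:
```python
from h import *
import pickle
o=monitor.get_obs();pickle.dump(o,open("w12.pkl","wb"))
p,d=cams.camera("wrist");cv2.imwrite("pics/w12.png",p)
Rm=R.from_quat(o["tool_rot"]).as_matrix()
print(o["ft_force"],o["eef_pos"],"hole in tool",Rm.T@(np.array([.5447,-.0883,.056])-o["eef_pos"]))
crop("pics/w12.png","pics/w12c.png",180,340,130,270,4.5)
```

```text
[-0.8921725  -0.34450001 -1.27145822] [ 0.54543564 -0.0890342   0.09139345] hole in tool [ 0.00083099 -0.00065202  0.03539294]
```

View pics/w12c.png

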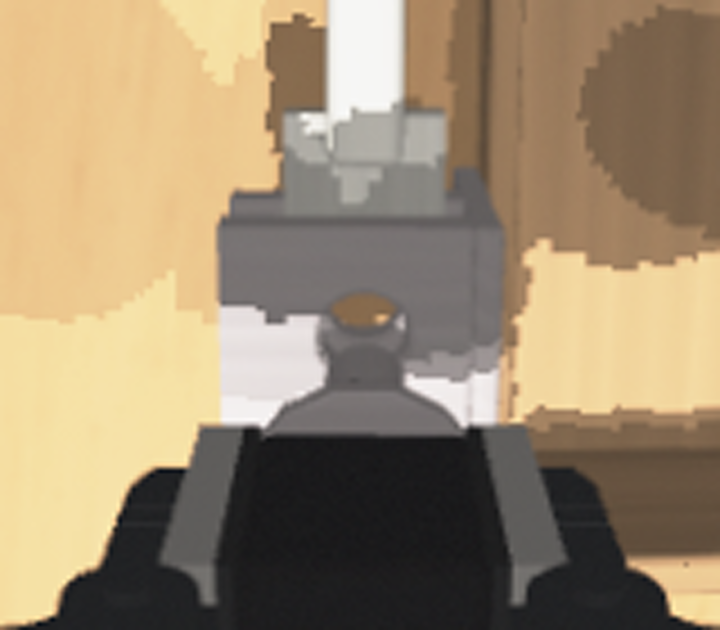

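Request:
send_rows([
  [0.0008,-0.0006,0.002,0],
  [0,0,0.002,0],
  [0,0,0.002,0],
  [0,0,0.002,0],
  [0,0,0.001,0],
  [0,0,0.001,0],
  [0,0,0,0],
])

```text
clock: 17.3
eef_pos: [0.5443, -0.088, 0.081]
tool_rot: [0.659, 0.752, -0.0, -0.0]
ft_force: [0.7, 0.1, -1.6]
grip_width: 0.0234
```

Request:
send_rows([
  [0,0,0.001,0],
  [0,0,0.001,0],
  [0,0,0.001,0],
  [0,0,0,0],
])

```text
clock: 17.7
eef_pos: [0.5443, -0.088, 0.078]
tool_rot: [0.659, 0.752, -0.0, -0.0]
ft_force: [0.1, -0.6, -1.1]
grip_width: 0.0232
```

Request:
send_rows([
  [0,0,0.001,0],
  [0,0,0.001,0],
  [0,0,0,0],
])

```text
clock: 18.0
eef_pos: [0.5443, -0.088, 0.076]
tool_rot: [0.659, 0.752, -0.0, -0.0]
ft_force: [0.0, 0.5, -1.9]
grip_width: 0.0232
```

Run:
```python
from h import *
o=monitor.get_obs()
p,d=cams.camera("wrist");cv2.imwrite("pics/w13.png",p)
print(o["ft_force"],o["eef_pos"],o["grip_width"])
crop("pics/w13.png","pics/w13c.png",180,340,130,270,4.5)
```

```text
[ 0.02208476  0.48385779 -1.85473851] [ 0.54430544 -0.08797659  0.07599238] 0.023209747564484576
```

View pics/w13c.png

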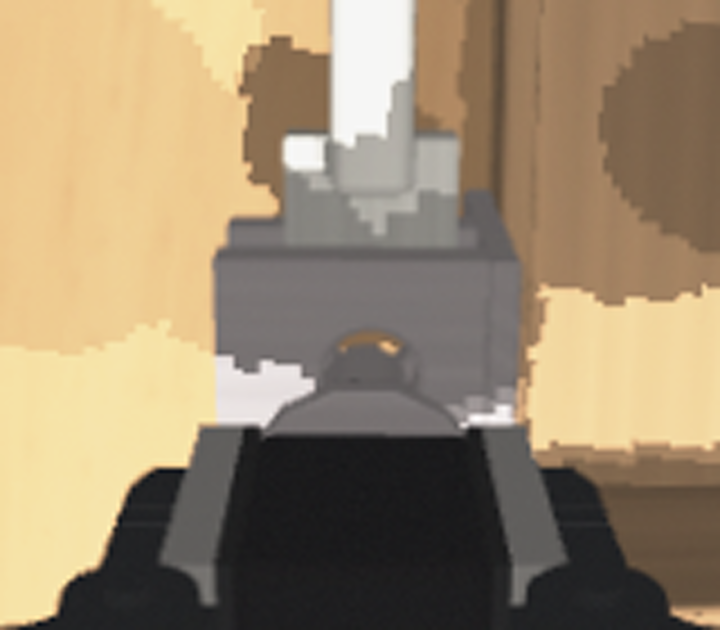

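Request:
send_rows([
  [0,0.0004,0.001,0],
  [0,0,0.001,0],
  [0,0,0.001,0],
  [0,0,0,0],
])

```text
clock: 18.45
eef_pos: [0.5447, -0.0879, 0.0729]
tool_rot: [0.659, 0.752, -0.0, -0.0]
ft_force: [-0.4, -0.6, -2.0]
grip_width: 0.0232
```

Request:
send_rows([
  [0,0,0.001,0],
  [0,0,0.001,0],
  [0,0,0.001,0],
  [0,0,0,0],
])

```text
clock: 18.85
eef_pos: [0.5447, -0.0879, 0.07]
tool_rot: [0.659, 0.752, -0.0, -0.0]
ft_force: [0.4, 0.2, -0.3]
grip_width: 0.0232
```

Request:
send_rows([
  [0,0,0.001,0],
  [0,0,0.001,0],
  [0,0,0.001,0],
  [0,0,0,0],
])

```text
clock: 19.25
eef_pos: [0.5447, -0.0879, 0.067]
tool_rot: [0.659, 0.752, -0.0, -0.0]
ft_force: [0.5, 0.2, -1.2]
grip_width: 0.0233
```

Request:
send_rows([
  [0,0,0.001,0],
  [0,0,0.001,0],
  [0,0,0.001,0],
  [0,0,0.001,0],
  [0,0,0,0],
])

```text
clock: 19.75
eef_pos: [0.5447, -0.0879, 0.063]
tool_rot: [0.659, 0.752, -0.0, -0.0]
ft_force: [-0.8, 0.5, -1.0]
grip_width: 0.0231
```

Request:
send_rows([
  [0,0,0.001,0],
  [0,0,0.001,0],
  [0,0,0.001,0],
  [0,0,0.001,0],
  [0,0,0,0],
])

```text
clock: 20.25
eef_pos: [0.5447, -0.0879, 0.059]
tool_rot: [0.659, 0.752, -0.0, -0.0]
ft_force: [-0.3, 0.2, -1.3]
grip_width: 0.0232
```

Request:
send_rows([
  [0,0,0.001,0],
  [0,0,0.001,0],
  [0,0,0.001,0],
  [0,0,0.001,0],
  [0,0,0,0],
])

```text
clock: 20.75
eef_pos: [0.5447, -0.0879, 0.055]
tool_rot: [0.659, 0.752, -0.0, -0.0]
ft_force: [0.7, -0.1, -2.4]
grip_width: 0.0231
```

Request:
send_rows([
  [0,0,0.001,0],
  [0,0,0.001,0],
  [0,0,0.001,0],
  [0,0,0.001,0],
  [0,0,0,0],
])

```text
clock: 21.25
eef_pos: [0.5447, -0.0879, 0.051]
tool_rot: [0.659, 0.752, -0.0, -0.0]
ft_force: [0.2, -0.4, -0.5]
grip_width: 0.0231
```

Request:
send_rows([
  [0,0,0.001,0],
  [0,0,0.001,0],
  [0,0,0.001,0],
  [0,0,0.001,0],
  [0,0,0,0],
])

```text
clock: 21.75
eef_pos: [0.5447, -0.0879, 0.047]
tool_rot: [0.659, 0.752, -0.0, -0.0]
ft_force: [0.7, 0.4, -0.8]
grip_width: 0.0233
```

Request:
send_rows([
  [0,0,0.001,0],
  [0,0,0.001,0],
  [0,0,0.001,0],
  [0,0,0.001,0],
  [0,0,0,0],
])

```text
clock: 22.25
eef_pos: [0.5447, -0.0879, 0.043]
tool_rot: [0.659, 0.752, -0.0, -0.0]
ft_force: [-1.1, -0.1, -1.2]
grip_width: 0.023
```

Request:
send_rows([
  [0,0,0.001,0],
  [0,0,0.001,0],
  [0,0,0,0],
])

```text
clock: 22.55
eef_pos: [0.5447, -0.0879, 0.041]
tool_rot: [0.659, 0.752, -0.0, -0.0]
ft_force: [-0.4, 0.6, -0.4]
grip_width: 0.0235
```

Request:
send_rows([
  [0,0,0.001,0],
  [0,0,0.001,0],
  [0,0,0,0],
])

```text
clock: 22.85
eef_pos: [0.5447, -0.0879, 0.039]
tool_rot: [0.659, 0.752, -0.0, -0.0]
ft_force: [0.6, 0.9, -1.2]
grip_width: 0.0232
```

Run:
```python
from h import *
o=monitor.get_obs()
p,d=cams.camera("wrist");cv2.imwrite("pics/w14.png",p)
print(o["ft_force"],o["eef_pos"],o["grip_width"])
crop("pics/w14.png","pics/w14c.png",180,340,130,270,4.5)
```

```text
[ 0.57165378  0.94711556 -1.16590409] [ 0.54469003 -0.08791874  0.03897907] 0.02323609461667638
```

View pics/w14c.png

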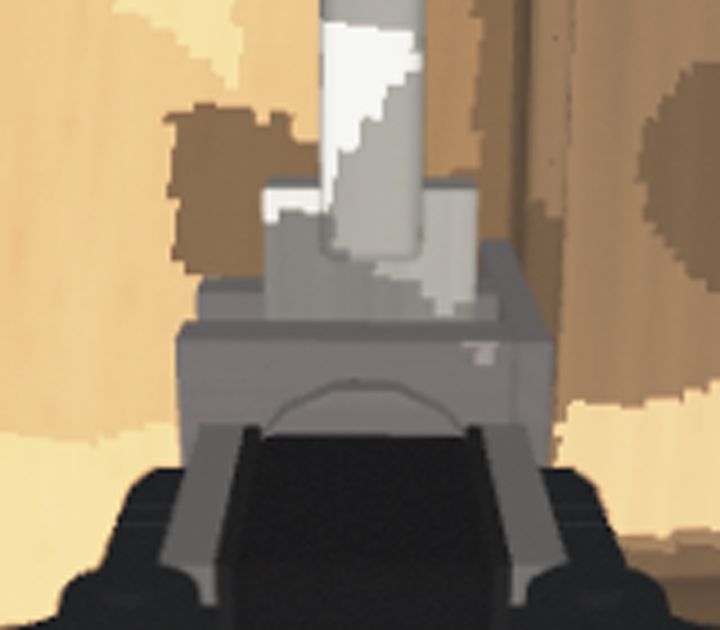

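Request:
send_rows([
  [0,0,0.001,0],
  [0,0,0,0],
])

```text
clock: 23.1
eef_pos: [0.545, -0.0879, 0.0383]
tool_rot: [0.659, 0.752, 0.0, 0.0]
ft_force: [-0.3, -0.0, -0.8]
grip_width: 0.0233
```

Request:
send_rows([
  [0,0,0.0007,0],
  [0,0,0,0],
])

```text
clock: 23.3
eef_pos: [0.545, -0.088, 0.0379]
tool_rot: [0.659, 0.752, 0.0, 0.0]
ft_force: [-1.3, -0.6, 2.0]
grip_width: 0.0232
```

Request:
send_rows([
  [0,0,0.0005,0],
  [0,0,0,0],
])

```text
clock: 23.5
eef_pos: [0.545, -0.088, 0.0374]
tool_rot: [0.659, 0.752, 0.0, 0.0]
ft_force: [-0.8, -0.4, 5.3]
grip_width: 0.0231
```

Request:
send_rows([
  [0,0,0,0],
  [0,0,0,0],
  [0,0,0,0],
  [0,0,0,0],
  [0,0,0,0],
  [0,0,0,0],
], claw=0.05)

```text
clock: 24.1
eef_pos: [0.5448, -0.0879, 0.0368]
tool_rot: [0.659, 0.752, -0.0, -0.0]
ft_force: [0.0, -0.5, 0.2]
grip_width: 0.0451
```

Run:
```python
from h import *
o=monitor.get_obs()
p,d=cams.camera("wrist");cv2.imwrite("pics/w15.png",p)
print(o["ft_force"],o["eef_pos"],o["grip_width"])
crop("pics/w15.png","pics/w15c.png",160,360,110,290,4)
```

```text
[ 0.02825506 -0.45816963  0.16812223] [ 0.54484039 -0.08793945  0.03682486] 0.04506294226495333
```

View pics/w15c.png

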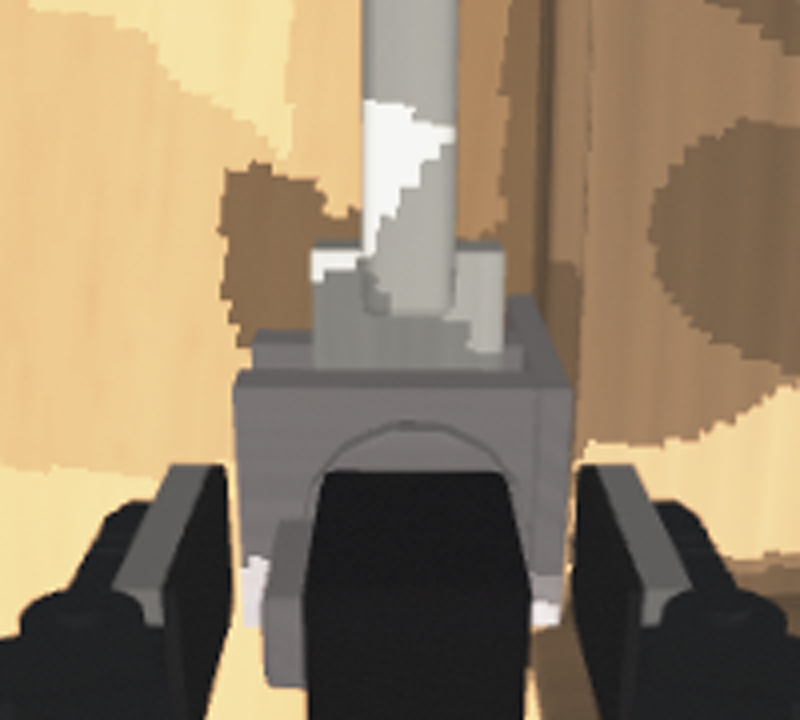

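Button is out on the left, and both fingers are clear of the head. I'll withdraw straight up, then look from a distance.

Request:
send_rows([
  [0,0,-0.005,0],
  [0,0,-0.015,0],
  [0,0,-0.025,0],
  [0,0,-0.03,0],
  [0,0,-0.03,0],
  [-0.03,-0.01,-0.01,0],
  [-0.04,-0.01,0,0],
  [0,0,0,0],
  [0,0,0,0],
])

```text
clock: 25.05
eef_pos: [0.534, -0.1607, 0.1523]
tool_rot: [0.66, 0.751, 0.0, 0.0]
ft_force: [0.0, -0.8, -0.6]
grip_width: 0.0449
```

Run:
```python
from h import *
import pickle
o=monitor.get_obs();pickle.dump(o,open("w16.pkl","wb"))
p,d=cams.camera("wrist");cv2.imwrite("pics/w16.png",p);np.save("w16.npy",d)
p,d=cams.camera("scene");cv2.imwrite("pics/s16.png",p)
crop("pics/s16.png","pics/s16c.png",220,350,130,235,6)
crop("pics/w16.png","pics/w16c.png",180,380,20,200,4)
```

```text
(no output)
```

View pics/w16c.png

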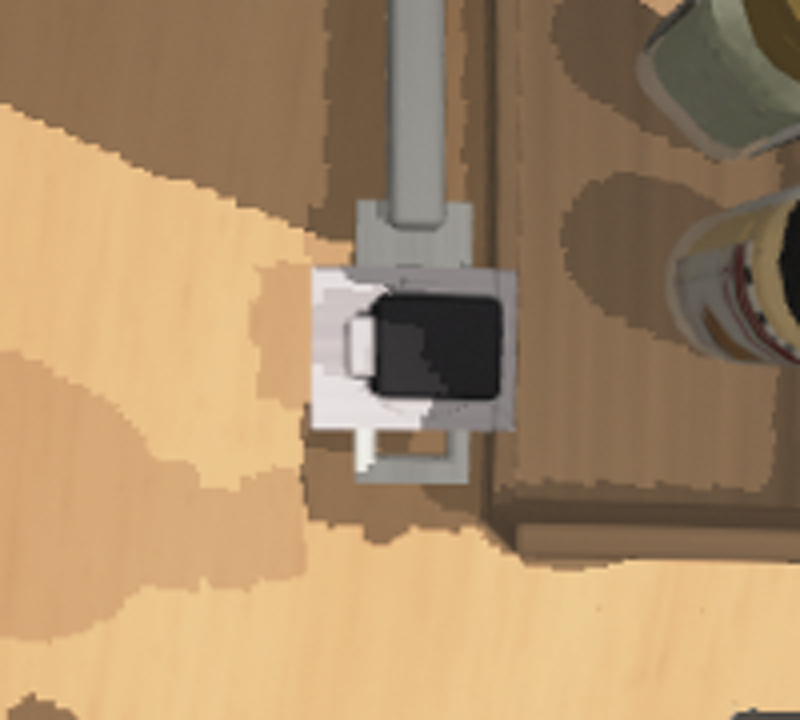

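View pics/s16c.png

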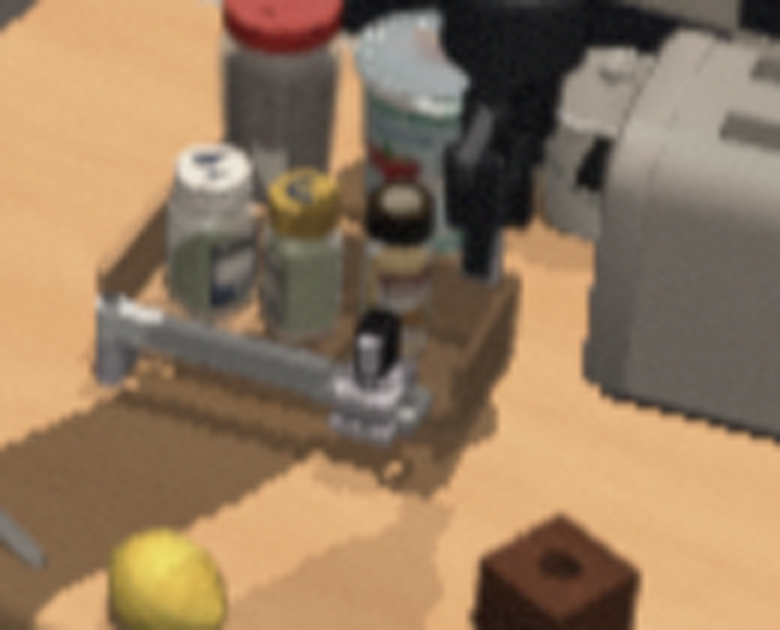

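Run:
```python
from h import *
import pickle
o=pickle.load(open("w16.pkl","rb"));d=np.load("w16.npy");i=cams.camera_info("wrist");K=i["intrinsics"]
T=np.eye(4);T[:3,:3]=R.from_quat(o["tool_rot"]).as_matrix();T[:3,3]=o["eef_pos"];T=T@i["mount"]
def P(cx,cy):
    u=180+cx/4;v=20+cy/4;x=u-K[0,2];y=v-K[1,2];r=np.hypot(x,y);th=r/K[0,0];s=np.sin(th)/r
    D=d[int(v)-1:int(v)+2,int(u)-1:int(u)+2];q=np.array([x*s,-y*s,-np.cos(th)])/np.cos(th)*np.median(D);return (T@np.r_[q,1])[:3].round(4)
for q in [(395,335),(475,335),(395,370),(475,370),(440,350),(435,320),(335,410),(335,290),(500,410)]: print(q,P(*q))
b=lambda x,y:(180+x/4-.4,20+y/4-.4)
for n,q,z in [("TL",(378,298),.0955),("TR",(500,300),.0955),("BR",(498,397),.0955),("BL",(376,395),.0955),("btn",(346,347),.091)]: print(n,onplane("wrist",*b(*q),z,o).round(4))
```

```text
(395, 335) [ 0.538  -0.0877  0.095 ]
(475, 335) [ 0.5527 -0.0855  0.095 ]
(395, 370) [ 0.5389 -0.0942  0.0954]
(475, 370) [ 0.5537 -0.092   0.0946]
(440, 350) [ 0.5466 -0.0893  0.0952]
(435, 320) [ 0.545  -0.0839  0.095 ]
(335, 410) [ 0.5296 -0.1047  0.0551]
(335, 290) [ 0.5261 -0.0785  0.0547]
(500, 410) [ 0.5656 -0.0996  0.0551]
TL [ 0.5336 -0.0811  0.0955]
TR [ 0.556  -0.078   0.0955]
BR [ 0.5582 -0.0961  0.0955]
BL [ 0.5357 -0.0991  0.0955]
btn [ 0.5291 -0.0909  0.091 ]
```

Run:
```python
from h import *
print(monitor.get_obs()["clock"]); print(order.job_done())
```

```text
25.15
the job is handed in; nothing more can be done
None
```

The gate is shut and locked with the pin, and I handed the job in at 25.2 s of the 72 s allowed. It reports no verdict.

**What I did**
- I pushed the gate against its stop; it stopped moving at about 4 N.
- I squeezed the pin's button in (grip width 23.2 mm, about flush) and lifted the pin from the stand.
- I slid it down through fork and gate at 10 mm/s. There was no noticeable resistance until the washer touched, and the final press was about 6.5 N.
- I let go and withdrew straight up.

**Last checks**
- **Gate:** shut by eye in the wrist and scene views; the gate angle itself was not read.
- **Seating:** the head top is 40 mm above the fork's top face, so the flange with its washer sits about 2 mm above it. The head is level within about 1 mm.
- **Position:** the pin is within about 1–2 mm of the hole I measured at (0.5447, -0.088).
- **Button:** out by about 5 mm.
- **Surroundings:** jars, lemon and stand look undisturbed in the final close-up. I did not check the salt shaker, tin, apple or peeler again at the end. The arm is clear of everything.

**What disagreed with the description**
- **Fingertips:** the shut fingertips end about 28 mm behind the stated TCP. My first push at TCP height 40 mm therefore passed over the gate without touching it. I measured this with the wrist depth image, lowered the tool by 28 mm and used that offset from then on.
- **Button direction:** at the start it pointed towards the robot, not to its left.

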